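Fit the tongued deck board into its frame

TASK

Fit the loose deck board into the frame on the steel base plate: lean it, put its tongue under the lip of the board already fitted there and, keeping it pushed home, lower it flat until the sprung catch snaps over its rear edge. Go gently - the exact place of the groove must be felt for, nothing may be forced - and leave the loose parts lying around alone.

Things in the scene. Friction and masses are not known exactly. Their poses are not given: they have to be found in the camera images.
- board: Loose deck board: grey slab 180 (x) by 150 (y) by 14 mm (z), 0.42 kg (0.8 to 1.25 times). Origin: centre of its underside, z up. Its +y edge has a tongue (see tongue); rear edge at y = -75 mm. On top, mid-slab, an upright aluminium rib along x: 90 long, 12 thick (y), 14 to 50 mm above the underside. It starts flat on the table (z = 0), tongue to the robot's left, give or take its yaw.
- tongue (a point): Middle of the tongue's tip, at (0, 87, 7) mm in the board's frame, axes as the board. The tongue is 6 mm thick (4 to 10 mm above the underside), sticks out 12 mm from the slab's shoulder (y = 75 mm) and is 180 mm long.
- grip (a point): Point to grip on the rib, at (0, 0, 39) mm in the board's frame; pinch the 12 mm rib across the board's y.
- base: Fixed steel base plate, 230 (x) by 330 (y) by 10 mm. Origin: centre of underside, z up. The frame clamped on it has two bearers (tops 40 mm above the table), groove and stops. It stands 0 to 20 mm either way along the base's y from the middle: unmeasured, to be felt; it does not give. Fitted, the board is parallel to the base, underside at 40 mm, x = 0, y = -2.5 to 0 mm plus that shift.
- groove_mid (a point): Point of the base at (0, 75, 40) mm: if the frame is in the middle (else up to 20 mm off in y), the foot of the fitted board's edge face, on bearer height. Its groove opens to -y, 16 mm deep, 184 mm long; floor 2 mm below this height, underside of the lip 11.5 mm above, lip 3.5 mm thick. Leaning 13 to 20 degrees, rear (-y) up, the board enters nearly fully; push 3 to 5 mm more as it comes down.
- stops_mid (a point): Point of the base at (0, -77.5, 40) mm: with the frame in the middle (else shifted with it) the faces of two end stops, 8 mm above the bearer tops, left and right of the catch. With its tongue fully in, the 150 mm slab has 2.5 mm play in front of them; if not, its rear edge lands on them.
- catch (a joint): Sprung catch between the stops: m pushed back (-y); 0 = out, most 0.012. Slick white nylon nose 50 mm wide, 6 mm inward of the stop faces, hanging 3.5 mm or more over a fitted board; underside 16 mm over the bearers; from 19.5 mm up to 31 mm its face slopes back 40 degrees from upright. The rear edge coming down pushes it back. 3 N, 300 N/m; some 4 to 8 N down there passes it.
- bearing: Bystander: steel bearing ring, 42 mm across, 14 mm high, between board and base plate. Origin: centre of its underside.
- sprocket: Bystander: dark steel chain sprocket, 54 mm across, 22 mm high. Origin: centre of its underside.
- wrench: Bystander: steel spanner lying beyond the work.
Not all that is in view belongs to the job. There is more than one size of the board; the one meant has the size given above.

How it is judged:
By the outcome, as a careful person would: the job done as asked, in the order asked, and still so for the second after the job is handed in, with the robot touching nothing.
It also fails if it takes over 66 s, if anything falls off the work surface, if the arm or the gripper's body presses on something with over 40 N, if the wrist force passes 120 N, or if a joint passes its speed limit or range.

ROBOT

A 6-joint arm with a two-finger parallel gripper is mounted at the origin on the work surface. World frame = base frame: x ahead of the robot, y to its left, z up, the work surface at z = 0. Lengths are in m, angles in degrees, forces in N, time in s.
With the tool pointing down it reaches from about 0.375 to 0.9 m from the base axis. Payload 3.1 kg.
Tool frame: the origin (TCP) lies midway between the tips of the shut fingers; the grasp point (between the pads) lies 19 mm behind it; z points along the fingers, y is the line along which they close (so a half turn about z gives the same grasp; the last joint's range is limited). The gripper opens to 87 mm and grips with 3 to 60 N. Pads are 19 mm wide; open, the fingers measure 117 mm over their backs; the gripper's body (75 mm by 190 mm) begins 51 mm behind the grasp point.
Start: joints at [-85.056, 30.224, 82.088, -0, 67.689, -10.227], TCP at [0.164, -0.603, 0.223] pointing down, gripper open.
Joint ranges: [-176.69, 176.69], [-43.24, 126.21], [12.49, 139.97], [-82, 262], [0, 151.66], [-163.58, 163.58]. Speed limits (degrees/s): [159.86, 159.86, 180, 180, 180, 180].

INTERFACE

Orientations are given as a 3x3 rotation matrix whose columns are the frame's x, y, z axes.
In Python, from rig import read_state, optics, bot gives the robot as it stands. The module is installed in compiled form; this text tells all that it offers.
- The arm moves only by the tool send_rows, never from a script. Its argument "commands" is a list of rows, each a list of 7 numbers: the turn, a rotation vector about the tool's x, y, z in units of 5 degrees (1.0 is 5 degrees), then the shift along the tool's x, y, z in units of 30 mm (1.0 is 30 mm), then the opening, from 0 (shut) to 1 (fully open). In form: [[rx, ry, rz, tx, ty, tz, gripper], ...]. A call has 1 to 20 rows; each row is the pose to reach, as a shift and turn from the pose commanded when the call began, along the tool's axes at that moment; what a row does not reach only later rows make up. A row lasts 1/12 s, in which the tool goes at most 41.7 mm and 7.16 degrees, less where a joint would pass 70% of its speed; a pose out of reach is approached as far as the arm can. A call with a gripper value outside its range is refused whole. The fingers move at their own pace and stop on an object; the grip force is fixed at half the most. Time passes only in rows, so rows that repeat a pose let the fingers close. It gives the time, the measured TCP pose, the force, the opening and the grip force at its end, in the units of the state.
- read_state(): the state, without advancing time (a new reading comes with each control period).
- optics.capture(name): name is "side" or "top"; returns a dict with "image" (480x640x3 uint8, blue, green, red), "intrinsics" (3x3 intrinsics, pixels), "extrinsics" (4x4, takes a point from world to camera coordinates). Camera axes: x right, y down, z forward; pixel columns grow to the right and rows downward; lengths in m; the calibration is good to about 2 mm. A picture is of the moment at which its call begins. There is no depth.
- bot.hand_in(): hands the job in; it is judged then, once.
The state is a dict: "time_s": time; "joint_positions": joint angles; "qvel": joint speeds; "tau": joint torques, N m; "position": TCP position; "tcp_rot": TCP orientation; "force": force on the tool from outside, world axes, zero at the start; "moment": the same for the moment, N m; "opening": opening from 0.0 (shut) to 1.0 (fully open); "grasp_force": force on a finger pad.
Only numpy, scipy, OpenCV 4.12 (cv2) and the standard library are available. Lean on these libraries where they do the work, as an engineer would, in place of code of your own. Each camera call takes 0.05 s, during which the arm holds its last target. There are 200 camera calls.

## Working session

There is one attempt and no reset: what is moved stays moved. The work goes in short steps, Python scripts to look and compute and a tool call to move; the robot and the scene stay as the last step left them, time stands still between calls to the robot, and variables do not carry over. Pictures are saved under pics/ and viewed, at most 10 in all, crops included, and the job is handed in when it is done.

Besides the shell and the picture viewer there is one more tool, called after "Request:" as name(argument=value, ...), one argument or row to a line, values as JSON. send_rows: Moves the arm, as the interface text tells. Its arguments: {"type":"object","properties":{"commands":{"type":"array","items":{"type":"array","items":{"type":"number"}}}},"required":["commands"]}

```bash
mkdir -p pics; python3 - <<'E'
from rig import read_state, optics
import cv2,numpy as np
for n in("top","side"):
    c=optics.capture(n);cv2.imwrite(f"pics/{n}0.png",c["image"]);print(c["intrinsics"],c["extrinsics"])
s=read_state();print(s)
E
```

```text
[[571.32179675   0.         320.87072107]
 [  0.         571.32179675 234.5084776 ]
 [  0.           0.           1.        ]] [[-0.01775118 -0.99963065 -0.02057789 -0.02507778]
 [-0.99000499  0.02045278 -0.13954139  0.53988143]
 [ 0.13991072  0.01789519 -0.9900024   1.38318053]
 [ 0.          0.          0.          1.        ]]
[[606.14429684   0.         318.95889993]
 [  0.         606.14429684 246.82329346]
 [  0.           0.           1.        ]] [[-0.92724559 -0.37407972  0.01673287  0.47826227]
 [-0.27749655  0.65646426 -0.701463    0.22227483]
 [ 0.25141855 -0.65507178 -0.71250942  1.04454057]
 [ 0.          0.          0.          1.        ]]
{'time_s': 0.1, 'joint_positions': array([-8.50557290e+01,  3.02737820e+01,  8.21486362e+01, -4.82333893e-04,
        6.76892687e+01, -1.02271349e+01]), 'qvel': array([ 0.13072462, -0.1662381 , -0.17305425,  0.0513219 ,  0.02959932,
        0.05318636]), 'tau': array([-4.18213640e-04, -4.40987062e+01, -1.77150321e+01,  6.35729567e-02,
        5.33653633e-02, -4.77833930e-05]), 'position': array([ 0.16353768, -0.60254661,  0.22167023]), 'tcp_rot': array([[ 9.65146414e-01,  2.61710466e-01, -1.75763300e-04],
       [ 2.61710306e-01, -9.65144521e-01,  1.94137939e-03],
       [ 3.38442320e-04, -1.91971443e-03, -9.99998100e-01]]), 'force': array([ 0.50363589, -0.30469324,  0.65940147]), 'moment': array([-0.00891155,  0.00995693, -0.00710718]), 'grasp_force': 0.0, 'opening': 1.0009084124273333}
```

View pics/top0.png

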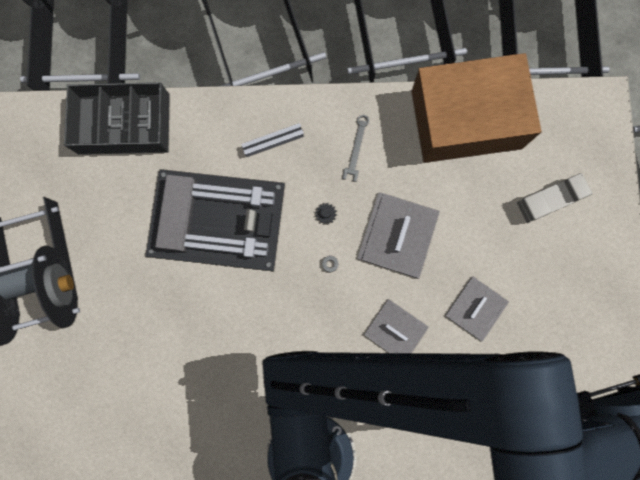

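View pics/side0.png

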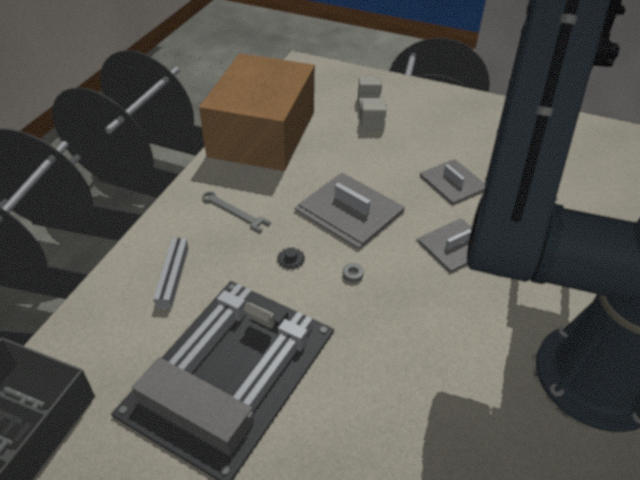

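Candidates for the board in the top view: large grey slab (398,236), small slabs (396,327) and (476,309). The base and frame are at (215,220). The large slab, about 76 px long, matches 180x150 mm. Next I check it in a close crop and measure.

```bash
python3 - <<'E'
import cv2,numpy as np
t=cv2.imread("pics/top0.png");s=cv2.imread("pics/side0.png")
a=cv2.resize(t[180:290,345:455],(400,400),interpolation=cv2.INTER_CUBIC)
b=cv2.resize(s[160:260,285:415],(400,400*100//130),interpolation=cv2.INTER_CUBIC)
c=cv2.resize(t[160:280,140:295],(400,400*120//155),interpolation=cv2.INTER_CUBIC)
d=cv2.resize(s[270:480,105:340],(400,400*210//235)); d=d[:290]
o=np.zeros((600,800,3),np.uint8)
o[:300,:400]=cv2.resize(a,(300,300))[:, :300].repeat(1,1) if False else cv2.copyMakeBorder(cv2.resize(a,(300,300)),0,0,0,100,0)
o[300:600,:400]=cv2.copyMakeBorder(b,0,0,0,0,0)[:300]if b.shape[0]>=300 else 0
o[:300,400:]=c[:300]
o[300:590,400:]=d
cv2.imwrite("pics/c1.png",o);print(a.shape,b.shape,c.shape)
E
```

```text
(400, 400, 3) (307, 400, 3) (309, 400, 3)
```

View pics/c1.png

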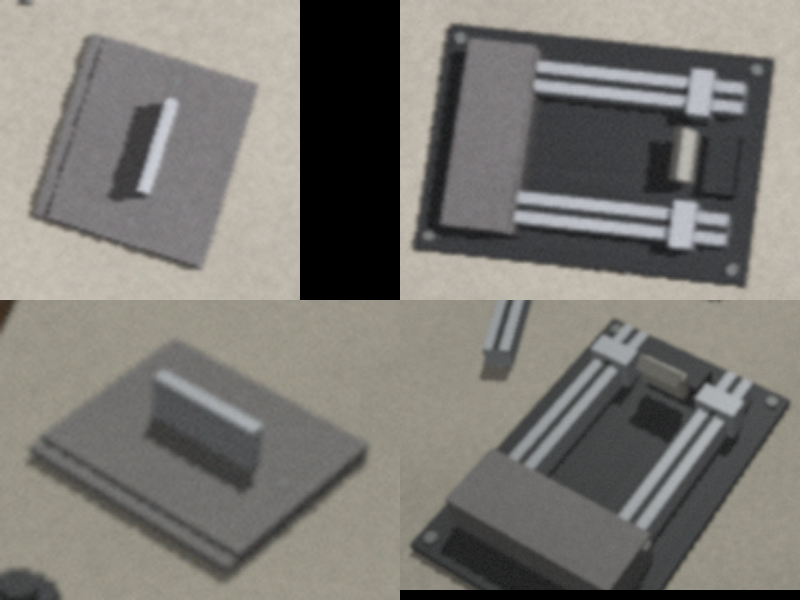

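The crop confirms the large slab: tongue on its left side (crop x≈60, y≈125), rib upright in the middle. The frame has the lipped grey board at its left, and the stops and nylon catch at its right.

```bash
cat > h.py <<'E'
import cv2,numpy as np
from rig import read_state,optics
def cast(c,px,z):
    K,T=c["intrinsics"],c["extrinsics"];R,t=T[:3,:3],T[:3,3]
    o=-R.T@t;px=np.atleast_2d(px).astype(float)
    d=np.c_[px,np.ones(len(px))]@np.linalg.inv(K).T@R
    return (o+d*((z-o[2])/d[:,2])[:,None])
def rect(p):
    (c,wh,a)=cv2.minAreaRect((p[:,:2]*1000).astype(np.float32));return np.round(c,1),np.round(wh,1),round(a,2)
def big(m):
    cs,_=cv2.findContours(m.astype(np.uint8),cv2.RETR_EXTERNAL,cv2.CHAIN_APPROX_NONE)
    return max(cs,key=cv2.contourArea)[:,0]
def win(m,x0,x1,y0,y1):
    o=np.zeros_like(m);o[y0:y1,x0:x1]=m[y0:y1,x0:x1];return o
E
python3 - <<'E'
from h import *
for n in("top","side"):
    c=optics.capture(n);im=c["image"];g=cv2.cvtColor(im,cv2.COLOR_BGR2GRAY).astype(int)
    lab=cv2.cvtColor(im,cv2.COLOR_BGR2LAB).astype(int)
    W=dict(top=((345,455,185,285),(140,295,162,278)),side=((288,412,168,250),(105,340,275,479)))[n]
    w=W[0]; print(n,"table",lab[300,200] if n=="top" else lab[330,450],"board",lab[260,385] if n=="top" else lab[220,330])
    tab=lab[w[2],w[0]] ; print(tab)
    sat=im.max(2).astype(int)-im.min(2)
    rib=win((g>150)&(sat<14),*W[0]) if n=="top" else win(g>145,*W[0])
    k=big(rib);print("ribpx",k.min(0),k.max(0),"z50",rect(cast(c,k,.05)))
    print("sats",sat[w[2]+2,w[0]+2],g[w[2]+2,w[0]+2])
    m=win((g<g[w[2]+2,w[0]+2]*0.78)|((g>150)&(sat<10)),*W[0]);k=big(m);print("board z12",rect(cast(c,k,.012)),len(k))
    if n=="top":
        m=win(g<110,*W[1]);m=cv2.morphologyEx(m.astype(np.uint8),cv2.MORPH_CLOSE,np.ones((9,9)));k=big(m);print("base z10",rect(cast(c,k,.010)))
E
```

```text
top table [189 128 134] board [133 130 127]
[185 129 134]
ribpx [396 216] [410 250] z50 (array([ 537.8, -237.4]), array([13. , 89.1]), 70.82)
sats 17 180
board z12 (array([ 538. , -226.7]), array([168.9, 185.6]), 70.91) 258
base z10 (array([588.5, 235.2]), array([331. , 230.8]), 82.42)
side table [156 127 135] board [116 130 127]
[156 127 136]
ribpx [288 168] [411 249] z50 (array([ 519.1, -197. ]), array([275.9, 253.5]), 23.2)
sats 17 153
board z12 (array([ 534.9, -221.5]), array([177.1, 190.5]), 70.88) 235
```

```bash
cat >> h.py <<'E'
from scipy.spatial.transform import Rotation as Ro
def frame(yaw,lean=0): return Ro.from_euler("ZX",[yaw,-lean],degrees=True).as_matrix()  # rear up = -lean about x
FLIP=np.diag([1.,-1,-1])                      # tool x = board x, tool y = -board y
def delta(R,p,s=None):
    s=s or read_state();R0=s["tcp_rot"]
    print("delta r",np.round(Ro.from_matrix(R0.T@R).as_rotvec(degrees=True)/5,3),"t",np.round(R0.T@(np.array(p)-s["position"])/.03,3))
BASE=np.array([.5885,.2352,0]);BY=-7.58
E
python3 - <<'E'
from h import *
c=optics.capture("top");im=c["image"];g=cv2.cvtColor(im,cv2.COLOR_BGR2GRAY).astype(int)
Rb=frame(BY)
def tob(px,z): return np.round((cast(c,px,z)-BASE)@Rb*1000,1)
m=win((g>90)&(g<130),150,200,170,255);k=big(m);q=tob(k,.055);print("lipboard base xy min/max",np.percentile(q,[1,99],axis=0)[:,:2])
print("lip edge manual",tob([(194.2,177.4),(185.7,249.9)],.055)[:,:2])
print("lip edge rows",[(r,tob([[150+np.where(m[r,150:200])[0].max(),r]],.055)[0,:2]) for r in(185,200,215,230,245)])
mm=win(g>165,238,275,180,265)
for a,b in((180,212),(228,265)):
    k=big(win(mm,238,275,a,b));print("stop",np.percentile(tob(k,.048),[2,98],axis=0)[:,:2])
print("stops manual",tob([(252.5,186),(244,255)],.048)[:,:2])
k=big(win(mm,238,275,200,240));print("catch@31",np.percentile(tob(k,.071),[2,98],axis=0)[:,:2])
p=np.array([.538,-.237,.15]);delta(frame(-19.2)@FLIP,p)
E
```

```text
lipboard base xy min/max [[-90.7   41.92]
 [ 94.78 139.28]]
lip edge manual [[ 92.6  56.2]
 [-90.5  50.6]]
lip edge rows [(185, array([72.7, 58.9])), (200, array([34.7, 55.8])), (215, array([-3.6, 57.7])), (230, array([-41.4,  57.1])), (245, array([-79.2,  59. ]))]
stop [[  45.716 -142.128]
 [  86.556  -93.444]]
stop [[ -85.172 -141.932]
 [ -43.428  -93.252]]
stops manual [[ 88.3 -90.9]
 [-86.2 -92.8]]
catch@31 [[ -21.956 -105.772]
 [  21.072  -96.9  ]]
delta r [-1.200e-02  1.000e-03  6.875e+00] t [15.237 -8.501  2.414]
```

Request:
send_rows(
  commands=[
    [0, 0, 1, 1, -0.5, 0.2, 1],
    [0, 0, 2, 2, -1.1, 0.4, 1],
    [0, 0, 3, 3.2, -1.8, 0.6, 0.8],
    [0, 0, 4, 4.5, -2.5, 0.8, 0.6],
    [0, 0, 5, 5.8, -3.2, 1, 0.6],
    [0, 0, 5.8, 7.1, -4, 1.2, 0.6],
    [0, 0, 6.4, 8.4, -4.7, 1.4, 0.6],
    [0, 0, 6.88, 9.7, -5.4, 1.6, 0.6],
    [0, 0, 6.88, 11, -6.1, 1.8, 0.6],
    [0, 0, 6.88, 12.2, -6.8, 2, 0.6],
    [0, 0, 6.88, 13.3, -7.4, 2.1, 0.6],
    [0, 0, 6.88, 14.2, -7.9, 2.2, 0.6],
    [0, 0, 6.88, 14.8, -8.3, 2.3, 0.6],
    [0, 0, 6.88, 15.24, -8.5, 2.4, 0.6],
    [0, 0, 6.88, 15.24, -8.5, 2.4, 0.6],
    [0, 0, 6.88, 15.24, -8.5, 2.4, 0.6],
    [0, 0, 6.88, 15.24, -8.5, 2.4, 0.6],
  ],
)

```text
time_s: 1.67
position: [0.5374, -0.2385, 0.1506]
tcp_rot: [[0.944, -0.33, -0.001], [-0.33, -0.944, -0.0], [-0.0, 0.001, -1.0]]
force: [0.5, -0.3, 0.1]
opening: 0.598
grasp_force: 0.0
```

```bash
python3 - <<'E'
from h import *
s=read_state();print(s["time_s"],s["position"],s["joint_positions"].round(1),s["force"].round(2))
delta(frame(-19.2)@FLIP,[.538,-.237,.021])
E
```

```text
1.6667 [ 0.53735793 -0.23851095  0.15056138] [-34.8  32.6  91.4  -0.   56.   74.5] [ 0.52 -0.34  0.14]
delta r [ 0.007  0.005 -0.016] t [ 0.005 -0.057  4.319]
```

Request:
send_rows(
  commands=[
    [0, 0, 0, 0, 0, 0.5, 0.6],
    [0, 0, 0, 0, 0, 1.2, 0.6],
    [0, 0, 0, 0, -0.06, 2, 0.6],
    [0, 0, 0, 0, -0.06, 2.8, 0.6],
    [0, 0, 0, 0, -0.06, 3.5, 0.6],
    [0, 0, 0, 0, -0.06, 4, 0.6],
    [0, 0, 0, 0, -0.06, 4.31, 0.6],
    [0, 0, 0, 0, -0.06, 4.31, 0.6],
    [0, 0, 0, 0, -0.06, 4.31, 0.3],
    [0, 0, 0, 0, -0.06, 4.31, 0.2],
    [0, 0, 0, 0, -0.06, 4.31, 0.15],
    [0, 0, 0, 0, -0.06, 4.31, 0.1],
    [0, 0, 0, 0, -0.06, 4.31, 0.05],
    [0, 0, 0, 0, -0.06, 4.31, 0],
    [0, 0, 0, 0, -0.06, 4.31, 0],
    [0, 0, 0, 0, -0.06, 4.31, 0],
  ],
)

```text
time_s: 3.0
position: [0.5389, -0.2364, 0.0217]
tcp_rot: [[0.944, -0.329, 0.001], [-0.329, -0.944, -0.001], [0.001, 0.001, -1.0]]
force: [-0.8, -2.1, 2.3]
opening: 0.136
grasp_force: 30.0
```

```bash
python3 - <<'E'
from h import *
s=read_state();print(s["time_s"],s["position"],s["force"].round(2),s["moment"].round(3),s["opening"]*87,s["grasp_force"])
R=s["tcp_rot"];print(R.round(4))
# hover over approach: leaned 16deg, foot 30mm short of expected (shift -16), raised 80
sh=-16;L=16
def tgt(fy,fz,L):
    Rb=frame(BY,L);foot=BASE+frame(BY)@np.array([0,fy,fz])/1000
    return Rb@FLIP, foot+Rb@np.array([0,-75,20])/1000
delta(*tgt(75+sh-35,41+70,16))
E
```

```text
3.0 [ 0.53893489 -0.23639813  0.02172983] [-0.82 -2.13  2.31] [-0.352  0.231  0.041] 11.789772331973229 29.998285230249166
[[ 9.444e-01 -3.287e-01  6.000e-04]
 [-3.287e-01 -9.444e-01 -1.400e-03]
 [ 1.000e-03  1.100e-03 -1.000e+00]]
delta r [-3.175  0.314 -2.308] t [ -3.317 -13.994  -4.325]
```

Request:
send_rows(
  commands=[
    [0, 0, 0, 0, 0, -0.15, 0],
    [0, 0, 0, 0, 0, -0.5, 0],
    [0, 0, 0, 0, 0, -1, 0],
    [0, 0, 0, 0, 0, -1.7, 0],
    [0, 0, 0, 0, 0, -2.4, 0],
    [0, 0, 0, -0.05, -0.2, -3.1, 0],
    [0, 0, 0, -0.15, -0.6, -3.7, 0],
    [-0.2, 0, -0.1, -0.3, -1.2, -4.1, 0],
    [-0.5, 0, -0.3, -0.5, -2, -4.3, 0],
    [-0.8, 0.1, -0.5, -0.7, -3, -4.3, 0],
    [-1.1, 0.1, -0.8, -1, -4, -4.3, 0],
    [-1.5, 0.1, -1, -1.2, -5, -4.3, 0],
    [-1.9, 0.2, -1.3, -1.4, -6, -4.3, 0],
    [-2.2, 0.2, -1.6, -1.7, -7, -4.3, 0],
    [-2.5, 0.2, -1.8, -1.9, -8, -4.3, 0],
    [-2.8, 0.3, -2, -2.1, -9, -4.3, 0],
    [-3, 0.3, -2.2, -2.4, -10, -4.3, 0],
    [-3.17, 0.31, -2.3, -2.6, -11, -4.3, 0],
    [-3.17, 0.31, -2.3, -2.8, -11.8, -4.3, 0],
    [-3.17, 0.31, -2.3, -2.9, -12.2, -4.3, 0],
  ],
)

```text
time_s: 4.67
position: [0.5764, 0.1428, 0.1498]
tcp_rot: [[0.991, -0.125, -0.037], [-0.131, -0.954, -0.269], [-0.002, 0.271, -0.962]]
force: [0.0, 0.7, -4.8]
opening: 0.138
grasp_force: 30.0
```

```bash
cat >> h.py <<'E'
OFF=np.array([.7,0,21.7])
def tgt(fy,fz,L,x=0):
    Rb=frame(BY,L);foot=BASE+frame(BY)@np.array([x,fy,fz])/1000
    return Rb@FLIP, foot+Rb@(OFF+[0,-75,0])/1000
def st():
    s=read_state();R=s["tcp_rot"]@FLIP;Rb=frame(BY)
    f=(Rb.T@(s["position"]-R@(OFF+[0,-75,0])/1000-BASE))*1000
    rv=Ro.from_matrix(Rb.T@R).as_rotvec(degrees=True)
    print("t %.2f"%s["time_s"],"foot(base,mm)",f.round(2),"rot",rv.round(2),"F(base)",(Rb.T@s["force"]).round(2),"M",(Rb.T@s["moment"]).round(3),"open",round(s["opening"]*87,2),round(s["grasp_force"],1))
    return s
E
python3 - <<'E'
from h import *
s=st();print(s["joint_positions"].round(1))
c=optics.capture("top");d=optics.capture("side")
cv2.imwrite("pics/h1.png",np.hstack([cv2.resize(c["image"][120:330,130:410],(400,300)),cv2.resize(d["image"][150:450,50:450],(400,300))]))
delta(*tgt(75-16-35,41+30,16))
E
```

```text
t 4.67 foot(base,mm) [ -0.72 -26.9  108.57] rot [-15.74   0.1    0.09] F(base) [-0.08  0.65 -4.82] M [ 0.51  -0.049 -0.004] open 11.98 30.0
[ 10.8  36.3  85.8 -16.6  64.1 116.4]
delta r [-0.034  0.013  0.023] t [ 0.01  -2.029  0.72 ]
```

View pics/h1.png

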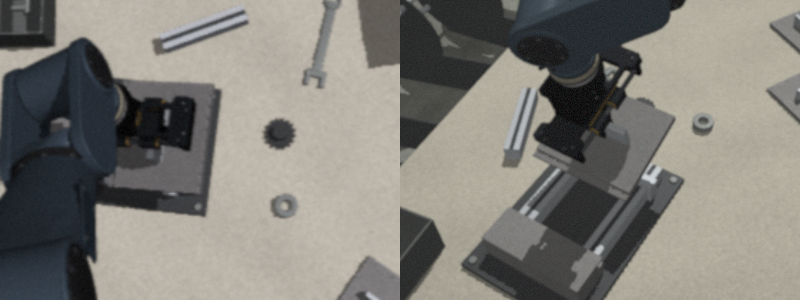

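The board hangs leaned and aligned above the frame, tongue towards the lip. Next I lower it to just short of the groove.

```bash
python3 - <<'E'
from h import *
delta(*tgt(37,71,16));delta(*tgt(37,50,16))
E
```

```text
delta r [-0.034  0.013  0.023] t [ 0.01  -2.446  0.602]
delta r [-0.034  0.013  0.023] t [ 0.011 -2.637  1.275]
```

Request:
send_rows(
  commands=[
    [-0.03, 0.01, 0.02, 0.01, -0.2, 0.05, 0],
    [-0.03, 0.01, 0.02, 0.01, -0.6, 0.15, 0],
    [-0.03, 0.01, 0.02, 0.01, -1.1, 0.27, 0],
    [-0.03, 0.01, 0.02, 0.01, -1.6, 0.4, 0],
    [-0.03, 0.01, 0.02, 0.01, -2.1, 0.52, 0],
    [-0.03, 0.01, 0.02, 0.01, -2.4, 0.6, 0],
    [-0.03, 0.01, 0.02, 0.01, -2.5, 0.75, 0],
    [-0.03, 0.01, 0.02, 0.01, -2.55, 0.95, 0],
    [-0.03, 0.01, 0.02, 0.01, -2.6, 1.15, 0],
    [-0.03, 0.01, 0.02, 0.01, -2.64, 1.27, 0],
    [-0.03, 0.01, 0.02, 0.01, -2.64, 1.27, 0],
    [-0.03, 0.01, 0.02, 0.01, -2.64, 1.27, 0],
  ],
)

```text
time_s: 5.77
position: [0.586, 0.203, 0.0917]
tcp_rot: [[0.991, -0.13, -0.038], [-0.135, -0.952, -0.274], [-0.0, 0.277, -0.961]]
force: [-0.1, -0.1, -5.7]
opening: 0.135
grasp_force: 30.0
```

```bash
python3 - <<'E'
from h import *
s=st()
d=optics.capture("side")
cv2.imwrite("pics/h2.png",cv2.resize(d["image"][260:480,90:383],(800,600),interpolation=cv2.INTER_CUBIC))
delta(*tgt(37,41.2,16));delta(*tgt(50,41.2,16))
E
```

```text
t 5.77 foot(base,mm) [ 1.26 33.8  50.1 ] rot [-16.08   0.04  -0.2 ] F(base) [-0.09 -0.12 -5.7 ] M [ 0.514 -0.009  0.056] open 11.72 30.0
delta r [ 0.01   0.004 -0.04 ] t [-0.046 -0.18   0.273]
delta r [ 0.01   0.004 -0.04 ] t [-0.047 -0.597  0.153]
```

View pics/h2.png

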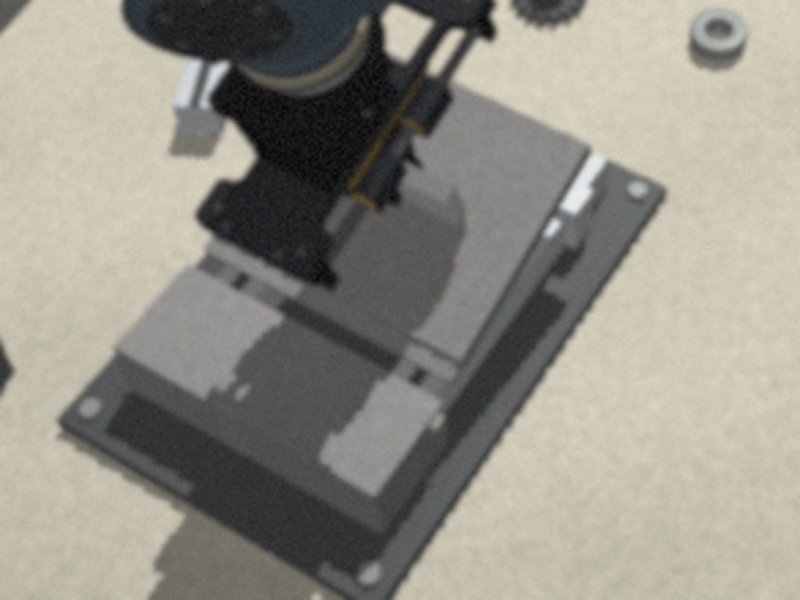

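The side view shows the board leaned behind the lip, roughly aligned sideways: slab front corner at crop (463,365), lip corner at (440,405). The groove leaves only ±2 mm sideways, so I check x.

```bash
python3 - <<'E'
from h import *
c=optics.capture("side");Rb=frame(BY)
tob=lambda px,z:((cast(c,px,z)-BASE)@Rb*1000).round(1)[:,:2]
print("lip corners side",tob([(162,359.3),(250.7,411)],.055))
print("slab front right z63",tob([(259.6,393.7)],.0635), "rear right", tob([(90+590/2.73,260+150/2.73)],.0635+.0415))
g=cv2.cvtColor(c["image"],cv2.COLOR_BGR2GRAY).astype(int)
# slab right edge subpixel-ish: strongest drop along rows, in full image
for r in (330,345,360,375,385):
    row=cv2.GaussianBlur(c["image"],(3,3),0)[r].mean(1);dd=np.diff(row)
    x=245+np.argmin(dd[245:325]);y=(390-r)/(393.7-314.9) # param rear
    z=.0635+.0415*max(0,(393.7-r)/(393.7-314.9));print(r,x,tob([(x+.5,r)],z))
E
```

```text
lip corners side [[ 81.5  62. ]
 [-95.9  67.2]]
slab front right z63 [[-94.3  39.4]] rear right [[ -94.9 -101.4]]
330 306 [[-107.9  -80.6]]
345 292 [[-100.6  -48.7]]
360 276 [[-90.6 -16.1]]
375 267 [[-90.3  10.1]]
385 262 [[-91.4  26.5]]
```

Request:
send_rows(
  commands=[
    [0.01, 0, -0.04, -0.01, -0.02, 0.08, 0],
    [0.01, 0, -0.04, -0.01, -0.05, 0.2, 0],
    [0.01, 0, -0.04, -0.01, -0.08, 0.28, 0],
    [0.01, 0, -0.04, -0.01, -0.08, 0.31, 0],
    [0.01, 0, -0.04, -0.01, -0.14, 0.3, 0],
    [0.01, 0, -0.04, -0.01, -0.2, 0.27, 0],
    [0.01, 0, -0.04, -0.01, -0.26, 0.25, 0],
    [0.01, 0, -0.04, -0.01, -0.32, 0.235, 0],
    [0.01, 0, -0.04, -0.01, -0.32, 0.235, 0],
    [0.01, 0, -0.04, -0.01, -0.32, 0.235, 0],
    [0.01, 0, -0.04, -0.01, -0.32, 0.235, 0],
  ],
)

```text
time_s: 6.78
position: [0.5867, 0.2109, 0.0825]
tcp_rot: [[0.991, -0.126, -0.037], [-0.131, -0.953, -0.273], [-0.001, 0.276, -0.961]]
force: [-0.6, -0.4, -4.8]
opening: 0.131
grasp_force: 30.0
```

```bash
python3 - <<'E'
from h import *
st();delta(*tgt(47,41,16,1));delta(*tgt(52,41,16,1))
E
```

```text
t 6.78 foot(base,mm) [ 0.68 41.81 40.98] rot [-16.     0.03   0.04] F(base) [-0.58 -0.44 -4.77] M [ 0.443 -0.015 -0.013] open 11.39 30.0
delta r [0.001 0.005 0.009] t [ 0.009 -0.166 -0.048]
delta r [0.001 0.005 0.009] t [ 0.009 -0.326 -0.094]
```

Request:
send_rows(
  commands=[
    [0, 0, 0, 0, -0.02, -0.006, 0],
    [0, 0, 0, 0, -0.04, -0.012, 0],
    [0, 0, 0, 0, -0.06, -0.018, 0],
    [0, 0, 0, 0, -0.08, -0.024, 0],
    [0, 0, 0, 0, -0.1, -0.03, 0],
    [0, 0, 0, 0, -0.12, -0.036, 0],
    [0, 0, 0, 0, -0.14, -0.042, 0],
    [0, 0, 0, 0, -0.16, -0.047, 0],
    [0, 0, 0, 0, -0.18, -0.053, 0],
    [0, 0, 0, 0, -0.2, -0.058, 0],
    [0, 0, 0, 0, -0.22, -0.064, 0],
    [0, 0, 0, 0, -0.24, -0.07, 0],
    [0, 0, 0, 0, -0.24, -0.07, 0],
    [0, 0, 0, 0, -0.24, -0.07, 0],
  ],
)

```text
time_s: 7.95
position: [0.5878, 0.2184, 0.0825]
tcp_rot: [[0.991, -0.126, -0.037], [-0.131, -0.953, -0.273], [-0.001, 0.276, -0.961]]
force: [-0.2, 0.7, -5.1]
opening: 0.134
grasp_force: 30.0
```

```bash
python3 - <<'E'
from h import *
st();delta(*tgt(57,41,16,1))
E
```

```text
t 7.95 foot(base,mm) [ 0.74 49.33 40.99] rot [-16.     0.03   0.04] F(base) [-0.3   0.64 -5.07] M [ 0.439  0.034 -0.048] open 11.7 30.0
delta r [0.    0.005 0.008] t [ 0.007 -0.246 -0.071]
```

Request:
send_rows(
  commands=[
    [0, 0, 0, 0, -0.016, -0.005, 0],
    [0, 0, 0, 0, -0.032, -0.009, 0],
    [0, 0, 0, 0, -0.048, -0.014, 0],
    [0, 0, 0, 0, -0.064, -0.018, 0],
    [0, 0, 0, 0, -0.08, -0.023, 0],
    [0, 0, 0, 0, -0.096, -0.028, 0],
    [0, 0, 0, 0, -0.112, -0.032, 0],
    [0, 0, 0, 0, -0.128, -0.037, 0],
    [0, 0, 0, 0, -0.128, -0.037, 0],
    [0, 0, 0, 0, -0.128, -0.037, 0],
  ],
)

```text
time_s: 8.78
position: [0.5883, 0.2223, 0.0825]
tcp_rot: [[0.991, -0.126, -0.037], [-0.131, -0.953, -0.273], [-0.001, 0.276, -0.961]]
force: [-0.3, -0.4, -5.2]
opening: 0.137
grasp_force: 30.0
```

```bash
python3 - <<'E'
from h import *
st()
E
```

```text
t 8.78 foot(base,mm) [ 0.75 53.31 41.  ] rot [-16.     0.03   0.04] F(base) [-0.2  -0.38 -5.23] M [ 0.451  0.009 -0.069] open 11.89 30.0
```

Request:
send_rows(
  commands=[
    [0, 0, 0, 0, -0.016, -0.005, 0],
    [0, 0, 0, 0, -0.032, -0.009, 0],
    [0, 0, 0, 0, -0.048, -0.014, 0],
    [0, 0, 0, 0, -0.064, -0.018, 0],
    [0, 0, 0, 0, -0.08, -0.023, 0],
    [0, 0, 0, 0, -0.08, -0.023, 0],
    [0, 0, 0, 0, -0.08, -0.023, 0],
  ],
)

```text
time_s: 9.37
position: [0.5886, 0.2248, 0.0825]
tcp_rot: [[0.991, -0.126, -0.037], [-0.131, -0.953, -0.273], [-0.001, 0.276, -0.961]]
force: [-1.1, -0.8, -5.2]
opening: 0.134
grasp_force: 30.0
```

```bash
python3 - <<'E'
from h import *
st()
E
```

```text
t 9.37 foot(base,mm) [ 0.73 55.82 41.01] rot [-16.     0.03   0.04] F(base) [-1.01 -0.95 -5.15] M [0.465 0.07  0.012] open 11.62 30.0
```

Request:
send_rows(
  commands=[
    [0, 0, 0, 0, -0.016, -0.005, 0],
    [0, 0, 0, 0, -0.032, -0.009, 0],
    [0, 0, 0, 0, -0.048, -0.014, 0],
    [0, 0, 0, 0, -0.048, -0.014, 0],
    [0, 0, 0, 0, -0.048, -0.014, 0],
  ],
)

```text
time_s: 9.78
position: [0.5886, 0.2252, 0.0827]
tcp_rot: [[0.991, -0.126, -0.038], [-0.131, -0.952, -0.275], [-0.001, 0.278, -0.961]]
force: [0.2, -5.0, -3.8]
opening: 0.131
grasp_force: 30.0
```

```bash
python3 - <<'E'
from h import *
st()
E
```

```text
t 9.78 foot(base,mm) [ 0.61 56.14 41.01] rot [-16.12   0.07   0.03] F(base) [ 0.82 -4.93 -3.84] M [-0.4    0.031 -0.02 ] open 11.37 30.0
```

Contact felt at foot y≈56.1 mm, which gives a frame shift of about -15 mm and agrees with the vision estimate. Next I plan the lowering about that contact.

```bash
cat >> h.py <<'E'
def rel(a,b):
    R0,p0=tgt(*a);R,p=tgt(*b)
    print(b[2],np.round(Ro.from_matrix(R0.T@R).as_rotvec(degrees=True)[0]/5,3),np.round(R0.T@(p-p0)/.03,3))
E
python3 - <<'E'
from h import *
for th in (15,14,13,12,11,10,9,8): rel((57.3,41,16,.75),(61.1-14*np.sin(np.radians(th)),41-.05*(16-th),th,.75))
E
```

```text
15 0.2 [-0.     0.006  0.044]
14 0.4 [-0.     0.01   0.087]
13 0.6 [-0.     0.012  0.131]
12 0.8 [0.    0.014 0.174]
11 1.0 [-0.     0.015  0.218]
10 1.2 [-0.     0.015  0.262]
9 1.4 [-0.     0.015  0.306]
8 1.6 [-0.     0.013  0.351]
```

Request:
send_rows(
  commands=[
    [0.1, 0, 0, 0, 0.003, 0.022, 0],
    [0.2, 0, 0, 0, 0.006, 0.044, 0],
    [0.3, 0, 0, 0, 0.008, 0.066, 0],
    [0.4, 0, 0, 0, 0.01, 0.087, 0],
    [0.5, 0, 0, 0, 0.011, 0.109, 0],
    [0.6, 0, 0, 0, 0.012, 0.131, 0],
    [0.7, 0, 0, 0, 0.013, 0.153, 0],
    [0.8, 0, 0, 0, 0.014, 0.174, 0],
    [0.8, 0, 0, 0, 0.014, 0.174, 0],
    [0.8, 0, 0, 0, 0.014, 0.174, 0],
  ],
)

```text
time_s: 10.62
position: [0.5884, 0.2235, 0.0778]
tcp_rot: [[0.991, -0.128, -0.029], [-0.132, -0.969, -0.208], [-0.001, 0.209, -0.978]]
force: [-1.4, -5.8, -3.5]
opening: 0.134
grasp_force: 30.0
```

```bash
python3 - <<'E'
from h import *
st()
E
```

```text
t 10.62 foot(base,mm) [ 0.64 57.14 40.83] rot [-12.09   0.07   0.03] F(base) [-0.58 -5.93 -3.54] M [-0.718  0.028 -0.039] open 11.68 30.0
```

```bash
python3 - <<'E'
from h import *
f=lambda th:(61.1-14*np.sin(np.radians(th)),41-.05*(16-th),th,.75)
for th in (10,8,7,6,5,4): rel(f(12),f(th))
E
```

```text
10 0.4 [-0.     0.007  0.088]
8 0.8 [-0.     0.012  0.176]
7 1.0 [-0.     0.013  0.22 ]
6 1.2 [-0.     0.013  0.265]
5 1.4 [-0.     0.012  0.31 ]
4 1.6 [-0.     0.011  0.355]
```

Request:
send_rows(
  commands=[
    [0.1, 0, 0, 0, 0.002, 0.022, 0],
    [0.2, 0, 0, 0, 0.004, 0.044, 0],
    [0.3, 0, 0, 0, 0.006, 0.066, 0],
    [0.4, 0, 0, 0, 0.007, 0.088, 0],
    [0.5, 0, 0, 0, 0.009, 0.11, 0],
    [0.6, 0, 0, 0, 0.01, 0.132, 0],
    [0.7, 0, 0, 0, 0.011, 0.154, 0],
    [0.8, 0, 0, 0, 0.012, 0.176, 0],
    [0.9, 0, 0, 0, 0.013, 0.198, 0],
    [1.0, 0, 0, 0, 0.013, 0.22, 0],
    [1.0, 0, 0, 0, 0.013, 0.22, 0],
  ],
)

```text
time_s: 11.53
position: [0.5882, 0.222, 0.072]
tcp_rot: [[0.991, -0.13, -0.017], [-0.131, -0.984, -0.122], [-0.001, 0.123, -0.992]]
force: [-1.8, -5.5, 1.7]
opening: 0.136
grasp_force: 30.1
```

```bash
python3 - <<'E'
from h import *
st()
f=lambda th:(61.1-14*np.sin(np.radians(th)),41-.06*(16-th),th,.75)
for th in (6,5,4,3,2,1,0): rel(f(7),f(th))
E
```

```text
t 11.53 foot(base,mm) [ 0.64 58.6  41.25] rot [-7.07  0.04  0.05] F(base) [-1.04 -5.7   1.68] M [-1.269  0.164 -0.106] open 11.84 30.1
6 0.2 [-0.     0.004  0.045]
5 0.4 [-0.     0.007  0.09 ]
4 0.6 [-0.     0.01   0.135]
3 0.8 [-0.     0.011  0.18 ]
2 1.0 [-0.     0.012  0.226]
1 1.2 [-0.     0.012  0.271]
0 1.4 [0.    0.011 0.317]
```

Request:
send_rows(
  commands=[
    [0.1, 0, 0, 0, 0.002, 0.022, 0],
    [0.2, 0, 0, 0, 0.004, 0.045, 0],
    [0.3, 0, 0, 0, 0.005, 0.068, 0],
    [0.4, 0, 0, 0, 0.007, 0.09, 0],
    [0.5, 0, 0, 0, 0.008, 0.112, 0],
    [0.6, 0, 0, 0, 0.01, 0.135, 0],
    [0.7, 0, 0, 0, 0.01, 0.158, 0],
    [0.8, 0, 0, 0, 0.011, 0.18, 0],
    [0.8, 0, 0, 0, 0.011, 0.18, 0],
  ],
)

```text
time_s: 12.28
position: [0.588, 0.2207, 0.066]
tcp_rot: [[0.991, -0.131, -0.008], [-0.132, -0.99, -0.053], [-0.001, 0.054, -0.999]]
force: [-1.9, -7.1, -0.6]
opening: 0.137
grasp_force: 30.0
```

```bash
python3 - <<'E'
from h import *
st()
E
```

```text
t 12.28 foot(base,mm) [ 0.61 59.26 40.32] rot [-3.07  0.07  0.02] F(base) [-0.97 -7.34 -0.57] M [-1.06   0.107 -0.008] open 11.91 30.0
```

Request:
send_rows(
  commands=[
    [0.1, 0, 0, 0, 0, 0.022, 0],
    [0.2, 0, 0, 0, 0.001, 0.045, 0],
    [0.3, 0, 0, 0, 0.001, 0.068, 0],
    [0.4, 0, 0, 0, 0.001, 0.091, 0],
    [0.5, 0, 0, 0, 0, 0.114, 0],
    [0.6, 0, 0, 0, 0, 0.137, 0],
    [0.6, 0, 0, 0, 0, 0.15, 0],
    [0.6, 0, 0, 0, 0, 0.165, 0],
    [0.6, 0, 0, 0, 0, 0.165, 0],
  ],
)

```text
time_s: 13.03
position: [0.5879, 0.2201, 0.0617]
tcp_rot: [[0.991, -0.131, -0.001], [-0.131, -0.991, -0.002], [-0.001, 0.002, -1.0]]
force: [-3.6, -8.4, 2.5]
opening: 0.134
grasp_force: 30.0
```

```bash
python3 - <<'E'
from h import *
st()
c=optics.capture("top");d=optics.capture("side")
cv2.imwrite("pics/h3.png",np.hstack([cv2.resize(c["image"][140:290,130:330],(400,300),interpolation=cv2.INTER_CUBIC),cv2.resize(d["image"][270:470,100:366],(400,300),interpolation=cv2.INTER_CUBIC)]))
E
```

```text
t 13.03 foot(base,mm) [ 0.58 59.94 39.84] rot [-0.14  0.06  0.07] F(base) [-2.43 -8.81  2.55] M [-1.419  0.325 -0.054] open 11.63 30.0
```

View pics/h3.png

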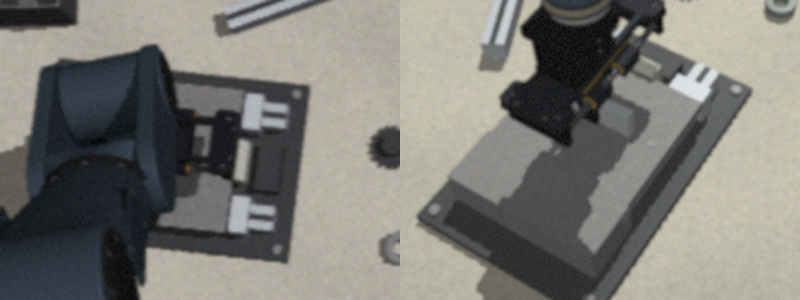

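The board looks flat and flush with the fitted board, and the nylon catch sits over its rear edge (left half, 243,160). I press a little more, relax the push, release and lift.

Request:
send_rows(
  commands=[
    [0, 0, 0, 0, 0, 0.02, 0],
    [0, 0, 0, 0, 0, 0.04, 0],
    [0.04, 0, 0, 0, 0, 0.05, 0],
    [0.04, 0, 0, 0, 0, 0.05, 0],
    [0, 0, 0, 0, 0.01, 0.03, 0],
    [0, 0, 0, 0, 0.02, 0.01, 0],
    [0, 0, 0, 0, 0.025, -0.01, 0],
    [0, 0, 0, 0, 0.025, -0.02, 0],
    [0, 0, 0, 0, 0.025, -0.02, 0.2],
    [0, 0, 0, 0, 0.025, -0.02, 0.3],
    [0, 0, 0, 0, 0.025, -0.02, 0.4],
    [0, 0, 0, 0, 0.025, -0.02, 0.4],
    [0, 0, 0, 0, 0.025, -0.02, 0.4],
    [0, 0, 0, 0, 0.025, -0.3, 0.4],
    [0, 0, 0, 0, 0.025, -0.8, 0.4],
    [0, 0, 0, 0, 0.025, -1.4, 0.4],
    [0, 0, 0, 0, 0.025, -2, 0.4],
    [0, 0, 0, 0, 0.025, -2.7, 0.4],
    [0, 0, 0, 0, 0.025, -3.3, 0.4],
    [0, 0, 0, 0, 0.025, -4, 0.4],
  ],
)

```text
time_s: 14.8
position: [0.588, 0.2209, 0.1823]
tcp_rot: [[0.991, -0.131, -0.0], [-0.131, -0.991, 0.0], [-0.001, -0.0, -1.0]]
force: [-0.3, 0.8, -0.5]
opening: 0.4
grasp_force: 0.0
```

Request:
send_rows(
  commands=[
    [0, 0, 0, 0, 0.8, -0.5, 0.4],
    [0, 0, 0, 0, 1.8, -1, 0.4],
    [0, 0, 0, 0, 2.8, -1.5, 0.4],
    [0, 0, 0, 0, 3.8, -2, 0.4],
    [0, 0, 0, 0, 4.8, -2, 0.4],
    [0, 0, 0, 0, 5.8, -2, 0.4],
    [0, 0, 0, 0, 6.8, -2, 0.4],
    [0, 0, 0, 0, 7.8, -2, 0.4],
    [0, 0, 0, 0, 8.6, -2, 0.4],
    [0, 0, 0, 0, 9.2, -2, 0.4],
    [0, 0, 0, 0, 9.2, -2, 0.4],
  ],
)

```text
time_s: 15.72
position: [0.5521, -0.0563, 0.2418]
tcp_rot: [[0.991, -0.135, 0.001], [-0.135, -0.991, -0.002], [0.001, 0.001, -1.0]]
force: [0.5, -0.6, -0.8]
opening: 0.4
grasp_force: 0.0
```

```bash
python3 - <<'E'
from h import *
s=read_state();print(s["time_s"],s["position"],s["force"])
c=optics.capture("top");d=optics.capture("side")
cv2.imwrite("pics/h4.png",np.hstack([cv2.resize(c["image"][140:290,130:330],(400,300),interpolation=cv2.INTER_CUBIC),cv2.resize(d["image"][270:470,100:366],(400,300),interpolation=cv2.INTER_CUBIC)]))
E
```

```text
15.7167 [ 0.55205018 -0.05629015  0.24184374] [ 0.54482765 -0.63982365 -0.75136934]
```

View pics/h4.png

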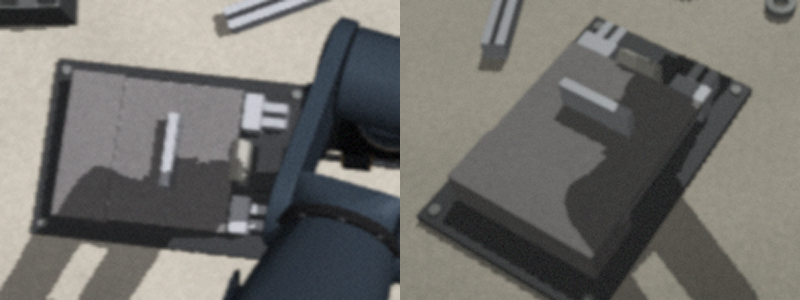

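Request:
send_rows(
  commands=[
    [0, 0, 0, 0, 1, 0, 0.4],
    [0, 0, 0, 0, 2, 0, 0.4],
    [0, 0, 0, 0, 3, 0, 0.4],
    [0, 0, 0, 0, 4, 0, 0.4],
    [0, 0, 0, 0, 5, 0, 0.4],
    [0, 0, 0, 0, 6, 0, 0.4],
    [0, 0, 0, 0, 7, 0, 0.4],
    [0, 0, 0, 0, 7.8, 0, 0.4],
    [0, 0, 0, 0, 8.4, 0, 0.4],
    [0, 0, 0, 0, 8.4, 0, 0.4],
    [0, 0, 0, 0, 8.4, 0, 0.4],
  ],
)

```text
time_s: 16.73
position: [0.5192, -0.3022, 0.241]
tcp_rot: [[0.991, -0.132, -0.0], [-0.132, -0.991, 0.001], [-0.0, -0.001, -1.0]]
force: [0.0, 0.5, -1.0]
opening: 0.404
grasp_force: 0.0
```

```bash
python3 - <<'E'
from h import *
c=optics.capture("top");d=optics.capture("side")
Rb=frame(BY);tob=lambda px,z:((cast(c,px,z)-BASE)@Rb*1000).round(1)[:,:2]
for nm,im in(("before",cv2.imread("pics/top0.png")),("after",c["image"])):
    I=im.astype(int)
    m=win((I[...,2]-I[...,0]>12)&(I.max(2)>120),244,258,205,236)
    k=np.argwhere(m)[:,::-1];print(nm,len(k),k.mean(0).round(2),np.percentile(k,[2,98],axis=0).tolist(),I[221,238:262,2].tolist())
g=cv2.cvtColor(c["image"],cv2.COLOR_BGR2GRAY).astype(int)
k=big(win((g>165),200,235,185,250));print("rib z90",((lambda q:rect((q-BASE)@Rb))(cast(c,k,.09))))
a=cv2.imread("pics/side0.png")
f=lambda i:cv2.resize(i[270:370,200:333],(400,300),interpolation=cv2.INTER_CUBIC)
cv2.imwrite("pics/h5.png",np.vstack([np.hstack([f(a),f(d["image"])]),np.hstack([cv2.resize(i[170:265,170:297],(400,300),interpolation=cv2.INTER_CUBIC) for i in(cv2.imread("pics/top0.png"),c["image"])])]))
E
```

```text
<stdin>:7: RuntimeWarning: Mean of empty slice.
  ret = um.true_divide(
Traceback (most recent call last):
IndexError: index 0 is out of bounds for axis 0 with size 0
```

```bash
python3 - <<'E'
from h import *
c=optics.capture("top");d=optics.capture("side");Rb=frame(BY)
for nm,im in(("before",cv2.imread("pics/top0.png")),("after",c["image"])):
    for r in (216,221,226): print(nm,r,im[r,238:264,2].tolist())
g=cv2.cvtColor(c["image"],cv2.COLOR_BGR2GRAY).astype(int)
k=big(win((g>150),200,235,185,250));print("rib z90",rect((cast(c,k,.09)-BASE)@Rb))
a=cv2.imread("pics/side0.png")
f=lambda i:cv2.resize(i[270:370,200:333],(400,300),interpolation=cv2.INTER_CUBIC)
cv2.imwrite("pics/h5.png",np.vstack([np.hstack([f(a),f(d["image"])]),np.hstack([cv2.resize(i[170:265,170:297],(400,300),interpolation=cv2.INTER_CUBIC) for i in(cv2.imread("pics/top0.png"),c["image"])])]))
E
```

```text
before 216 [35, 37, 38, 37, 35, 36, 36, 50, 75, 91, 119, 159, 178, 181, 179, 167, 135, 95, 61, 44, 39, 47, 59, 63, 63, 62]
before 221 [32, 34, 37, 33, 35, 32, 49, 71, 85, 104, 152, 180, 184, 185, 176, 144, 104, 71, 44, 42, 47, 56, 63, 62, 63, 60]
before 226 [30, 36, 36, 33, 37, 44, 62, 81, 97, 140, 169, 182, 183, 176, 155, 119, 80, 50, 37, 43, 53, 62, 63, 64, 63, 62]
after 216 [149, 148, 145, 146, 147, 134, 107, 91, 98, 113, 144, 188, 211, 211, 209, 196, 162, 114, 76, 44, 45, 65, 73, 74, 75, 73]
after 221 [146, 146, 146, 148, 144, 136, 115, 105, 108, 129, 180, 208, 213, 213, 206, 169, 127, 89, 54, 49, 56, 72, 76, 77, 76, 74]
after 226 [148, 148, 148, 149, 144, 141, 125, 110, 121, 164, 199, 212, 213, 208, 182, 145, 98, 65, 42, 55, 65, 74, 75, 77, 73, 74]
rib z90 (array([  3.1, -15.1]), array([93.9, 15.6]), 1.82)
```

View pics/h5.png

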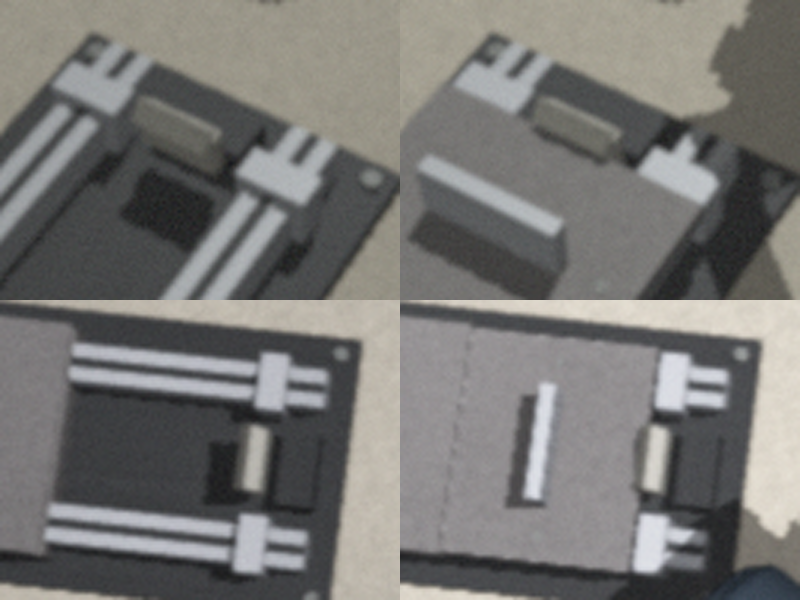

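The catch is back at its original pixels (top view, columns 247–254) and overhangs the rear edge. The board lies flat with its seam closed, and its rib reads y = -15.1 mm, matching the felt shift.

```bash
python3 -c "
from rig import bot
print(bot.hand_in())"
```

```text
the job is handed in; nothing more can be done
None
```

The deck board is fitted flat with its tongue under the lip and the catch snapped over its rear edge. The job was handed in at about 17 s of robot time, with the gripper clear and the loose parts left alone.

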